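# Tip the tray of bottle stoppers into the wash tub

### The job

Lift the loaded aluminium tray by its black grip and, keeping it level, rest its open end lightly on a long rim of the white wash tub, the lip a little inside; then, with the lip staying at the rim, tip it until all four glass stoppers have slid gently into the tub, without touching the stoppers. Finally set the empty tray back down flat on its rubber mat and let go; do not press hard on the tub or shift it, and leave the other bottles alone.

Things in the scene. Friction and masses are not known exactly. Their poses are not given: they have to be found in the camera images.
- tray: Aluminium scoop tray, 180 mm long (its x), 130 mm wide (its y), floor 3 mm thick. Origin: centre of its underside, z up. Sides 30 mm high; the -x end is open (the lip: bare floor edge), the +x end is closed and carries an upright black grip. 0.18 to 0.34 kg empty. The stoppers lie loose on it and begin to slide at 17 to 31 degrees of tilt (unknown friction), or a little more.
- tray_grip (a point): Grip point at tray (83, 0, 78) mm on the upright black grip: a flat block 14 mm thick along tray x, 80 mm wide along tray y, from 40 to 100 mm above the tray's underside (bracket of 12 mm below). One finger on each flat face, from above. The tray hangs out to one side of it: hold firmly (80 N or more).
- tray_lip (a point): Middle of the tray's open lip, on its underside edge, at tray (-90, 0, 0) mm.
- mat: Flat pale grey rubber mat, 240 mm (x) by 200 mm (y), 4 mm thick, fixed to the bench. Origin: centre of its underside. The tray starts on it and goes back on it, centred within about 60 mm.
- tub: White open-topped wash tub standing on the bench, outside 260 mm (x) by 220 mm (y), 80 mm high, walls and floor 6 mm thick. Origin: centre of its underside. Loose, 1.4 kg. Its walls are stiff but brittle: a touch of a few newtons is plenty, and more than 15 N from the tray would crack it.
- tub_rim_left (a point): Middle of the top of the tub's long wall on its +y side (half-way through the 6 mm wall), tub (0, 107, 80) mm.
- tub_rim_right (a point): Middle of the top of the tub's long wall on its -y side, tub (0, -107, 80) mm.
- stopper0: Brown glass bottle stopper, 62 mm long: a square head 34 mm across and 20 mm long at its +x end, and a tapered round plug (33 mm to 25 mm diameter) to -x. Origin: its middle, on its axis. 32 to 59 g. Loose on the tray at the start, lying on its side.
- stopper1: Another stopper like stopper0.
- stopper2: Another stopper like stopper0.
- stopper3: Another stopper like stopper0.
- wash_bottle: White plastic wash bottle with a blue cap, 72 mm diameter, 170 mm tall, origin at the centre of its underside. Bystander.
- jar: Brown glass jar with a black lid, 70 mm diameter, 110 mm tall, origin at the centre of its underside. Bystander.
- flask: Green glass conical flask, 84 mm diameter at the foot, 125 mm tall, origin at the centre of its underside. Bystander.
Not all that is in view belongs to the job. Several things have the shape of the tray; the one meant has the colours described above.

How it is judged:
By the outcome, as a careful person would: the job done as asked, in the order asked, and still so for the second after the job is handed in, with the robot touching nothing.
It also fails if it takes over 66 s, if anything falls off the work surface, if the arm or the gripper's body presses on something with over 40 N, if the wrist force passes 120 N, or if a joint passes its speed limit or range.

### The arm

A 6-joint arm with a two-finger parallel gripper is mounted at the origin on the work surface. World frame = base frame: x ahead of the robot, y to its left, z up, the work surface at z = 0. Lengths are in mm, angles in degrees, forces in N, time in s.
With the tool pointing down it reaches from about 350 to 850 mm from the base axis. Payload 8.1 kg.
Tool frame: the origin (TCP) lies midway between the tips of the shut fingers; the grasp point (between the pads) lies 19 mm behind it (r.pinch_z is the distance from the TCP to the grasp point, in mm); z points along the fingers, y is the line along which they close (so a half turn about z gives the same grasp; the last joint's range is limited). The gripper opens to 85 mm and grips with 20 to 120 N. Pads are 22 mm wide; open, the fingers measure 114 mm over their backs; the gripper's body (76 mm by 85 mm) begins 54 mm behind the grasp point. The pads swing forward as they close: fully open they stand 13 mm farther back than shut.
Start: joints at [69.133, 7.471, 85.268, -0, 87.261, -4.893], TCP at [165.099, 576.842, 197.692] pointing down, gripper open.
Joint ranges: [-169.43, 169.43], [-51.17, 129.36], [1.28, 143.12], [-76.62, 256.62], [0, 156.53], [-152.29, 152.29]. Speed limits (degrees/s): [136.94, 136.94, 159.86, 180, 180, 180].

### API

Orientations are given as [roll, pitch, yaw] about the fixed x, y, z axes, in that order (R = Rz(yaw) Ry(pitch) Rx(roll)).
In Python, from bench import sensors, optics, job, r gives the robot as it stands.
- The arm moves only by the tool play_rows, never from a script. Its argument "motion" is a list that holds one entry, the list of rows, each a list of 6 numbers: the shift along the tool's x, y, z in cm, then the turn, a rotation vector about the tool's x, y, z in degrees. In form: [[[x, y, z, ax, ay, az], ...]]. A call has 1 to 5 rows; each row is the pose to reach, as a shift and turn from the pose commanded when the call began, along the tool's axes at that moment; what a row does not reach only later rows make up. A row lasts 1/10 s, in which the tool goes at most 50 mm and 8.59 degrees, less where a joint would pass 70% of its speed; a pose out of reach is approached as far as the arm can. A call with a gripper value outside its range is refused whole. "jaw" is the opening, from 0 (shut) to 1 (fully open), set as the call begins (left out, the last holds). The fingers move at their own pace and stop on an object; "squeeze" is the grip in N (left out, the last holds). Time passes only in rows, so rows that repeat a pose let the fingers close. It gives the time, the measured TCP pose, the force, the opening and the grip force at its end, in the units of the state.
- sensors.sense(): the state, without advancing time (a new reading comes with each control period).
- optics.snapshot(name): name is "side" or "top" or "wrist"; returns a dict with "pixels" (400x640x3 uint8, red, green, blue), "mtx" (3x3 intrinsics, pixels), "k1" (the pictures are not rectified: a ray, as slopes to the right and down, at radius r is drawn at 1 + k1 r^2 times it, then the intrinsics apply), "R" (3x3) and "t" (3): a world point X has camera coordinates R X + t; the wrist camera has in their place "T_tool_cam" (4x4, takes a point from camera to tool coordinates, whose origin is the TCP and whose axes are the flange's). Camera axes: x right, y down, z forward; pixel columns grow to the right and rows downward; lengths in mm; the calibration is good to about 2 mm. A picture is of the moment at which its call begins: read the wrist's pose just before it. There is no depth.
- job.hand_in(): hands the job in; it is judged then, once.
The state is a dict: "time": time; "joint_pos": joint angles; "qd": joint speeds; "joint_efforts": joint torques, N m; "tool_pos": TCP position; "tcp_rot": TCP orientation; "ft_force": force on the tool from outside, world axes, zero at the start; "wrist_torque": the same for the moment, N m; "finger_gap": finger opening in mm; "grip_force": force on a finger pad.
Only numpy, scipy, OpenCV 4.12 (cv2) and the standard library are available. Lean on these libraries where they do the work, as an engineer would, in place of code of your own. Each camera call takes 0.05 s, during which the arm holds its last target. There are 200 camera calls.

## Working session

There is one attempt and no reset: what is moved stays moved. The work goes in short steps, Python scripts to look and compute and a tool call to move; the robot and the scene stay as the last step left them, time stands still between calls to the robot, and variables do not carry over. Pictures are saved under pics/ and viewed, at most 10 in all, crops included, and the job is handed in when it is done.

Besides the shell and the picture viewer there is one more tool, called as name([rows], argument=value, ...), one row to a line, values as JSON. play_rows: Moves the arm, as the interface text tells. Its arguments: {"type":"object","properties":{"motion":{"type":"array","items":{"type":"array","items":{"type":"array","items":{"type":"number"}}}},"jaw":{"type":"number"},"squeeze":{"type":"number"}},"required":["motion"]}

```bash
mkdir -p pics; ls; python3 - <<'E'
from bench import sensors, optics, job, r
import cv2,pickle
s=sensors.sense();print(s)
d={}
for n in ("side","top"):
    d[n]=optics.snapshot(n); cv2.imwrite(f"pics/{n}0.png",d[n]["pixels"][:,:,::-1])
    print({k:v for k,v in d[n].items() if k!="pixels"})
pickle.dump(d,open("d0.pkl","wb"))
E
```

```text
pics
{'time': 0.0, 'joint_pos': array([ 6.91331592e+01,  7.51559209e+00,  8.53312917e+01, -1.44778424e-03,
        8.72611123e+01, -4.89250535e+00]), 'qd': array([-0.06046199, -0.00165423,  0.02204402,  0.08416142,  0.01295247,
        0.02229454]), 'joint_efforts': array([ 2.51971142e-03, -5.69433296e+01, -5.00535607e+01, -3.56984287e-05,
        1.55616965e-02, -9.84006732e-06]), 'tool_pos': array([164.88266127, 576.24830589, 196.62015948]), 'tcp_rot': array([-1.79892274e+02, -7.76988843e-03,  1.64025728e+02]), 'ft_force': array([-0.19594674,  0.17572928,  0.35060505]), 'wrist_torque': array([-0.02624247,  0.03250376, -0.04935861]), 'grip_force': 0.0, 'finger_gap': 85.13841037899255}
{'mtx': array([[427.33137917,   0.        , 316.12266756],
       [  0.        , 427.33137917, 194.6023718 ],
       [  0.        ,   0.        ,   1.        ]]), 'k1': 0.018766210296525684, 'R': array([[-0.9411915 , -0.33752798, -0.01527843],
       [-0.18513498,  0.55301712, -0.81234051],
       [ 0.28263688, -0.76173941, -0.58298325]]), 't': array([ 463.73997326,  136.1765646 , 1280.11379281])}
{'mtx': array([[417.51496469,   0.        , 323.41822507],
       [  0.        , 417.51496469, 196.53627004],
       [  0.        ,   0.        ,   1.        ]]), 'k1': -0.022117741833384937, 'R': array([[ 0.02717271, -0.99962976,  0.00141153],
       [-0.97563705, -0.02682799, -0.21774434],
       [ 0.21770159,  0.00453956, -0.97600482]]), 't': array([ -24.72951171,  518.78067258, 1462.42830239])}
```

View pics/top0.png

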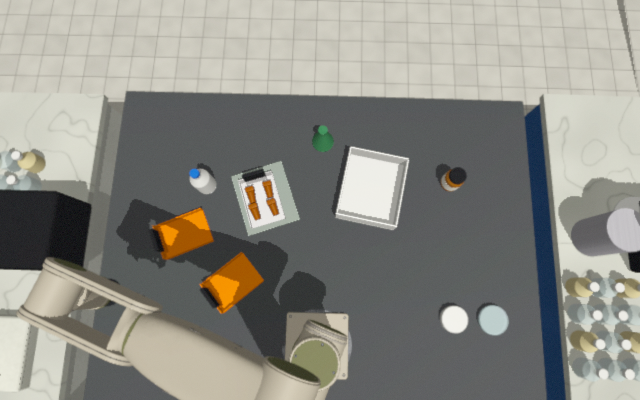

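View pics/side0.png

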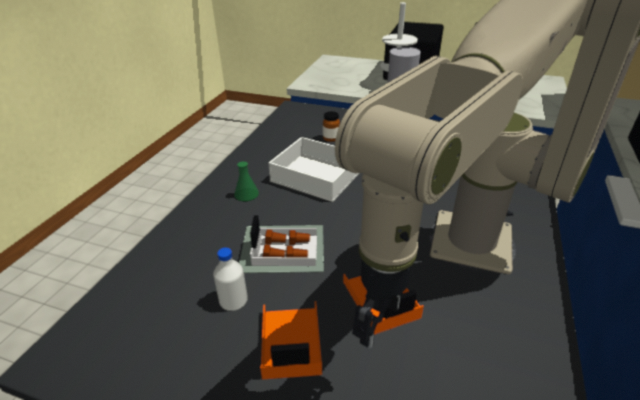

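Top view: the target aluminium tray on its mat is near (263,198), with the black grip on the far side at (254,174). The tub is near (372,187), the flask (322,140) and the wash bottle (202,180). The side view agrees. I'll enlarge both.

```bash
python3 - <<'E'
import cv2
a=cv2.imread("pics/top0.png")[125:245,220:420]
cv2.imwrite("pics/top0c.png",cv2.resize(a,None,fx=4,fy=4,interpolation=cv2.INTER_CUBIC))
a=cv2.imread("pics/side0.png")[130:280,220:370]
cv2.imwrite("pics/side0c.png",cv2.resize(a,None,fx=4,fy=4,interpolation=cv2.INTER_CUBIC))
E
```

```text
(no output)
```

View pics/top0c.png

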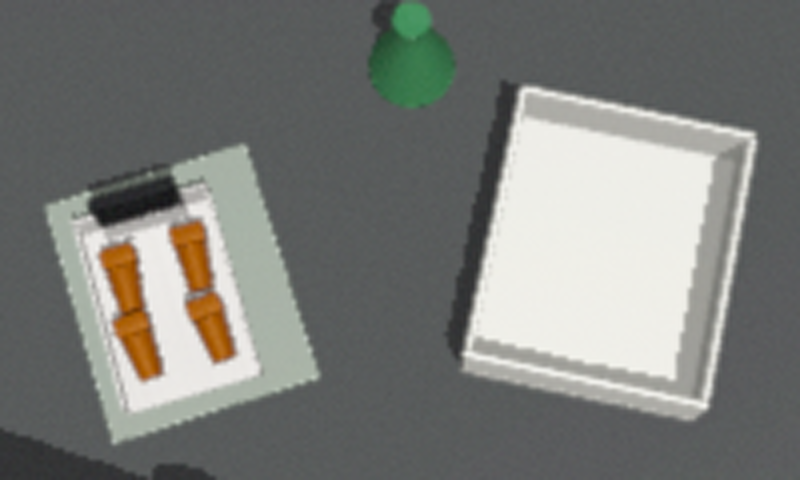

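View pics/side0c.png

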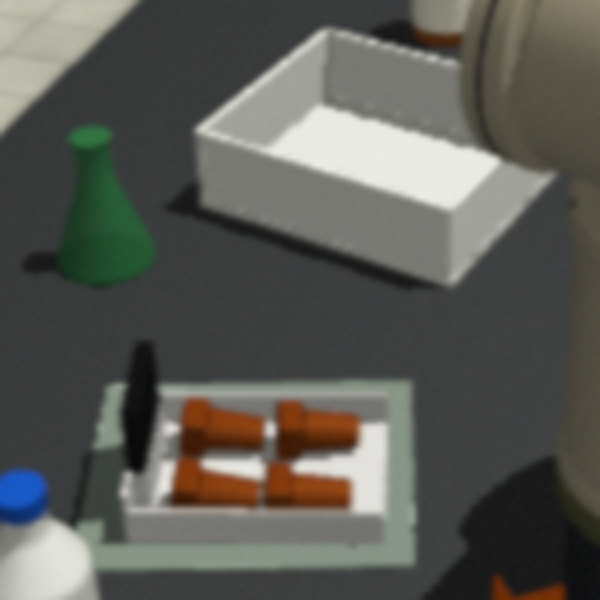

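Top crop: mat corners (47,206),(246,144),(320,377),(113,442). Tray lip corners (128,412),(260,375). Tub rim corners (520,87),(756,133),(707,408),(463,355). Side crop: tray lip, mat and tub rim corners are also clear. Next I'll fit planar poses.

```bash
cat > h.py <<'E'
import numpy as np,pickle
from scipy.optimize import least_squares
from scipy.spatial.transform import Rotation as Ro
D=pickle.load(open("d0.pkl","rb"))
def proj(c,X):
    P=np.asarray(X)@c["R"].T+c["t"]; s=P[:,:2]/P[:,2:]
    s=s*(1+c["k1"]*(s**2).sum(1,keepdims=True)); M=c["mtx"]
    return s*[M[0,0],M[1,1]]+M[:2,2]
def crop(n,p):
    p=(np.array(p)+.5)/4-.5
    return p+([220,125] if n=="top" else [220,130])
def place(q,L):
    R=Ro.from_euler('z',q[2]).as_matrix(); return np.array(L)@R.T+[q[0],q[1],0]
def fit(obs,q0):
    f=lambda q:np.concatenate([(proj(D[n],place(q,L))-crop(n,p)).ravel() for n,L,p in obs])
    s=least_squares(f,q0,loss="soft_l1",x_scale=[100,100,.3]); return s.x,f(s.x)
E
cat > fit.py <<'E'
from h import *
import itertools
np.set_printoptions(precision=1,suppress=True)
# mat local: +x far side. 
m=fit([("top",[[120,100,4],[120,-100,4],[-120,-100,4],[-120,100,4]],[[47,206],[246,144],[320,377],[113,442]]),
 ("side",[[-120,100,4],[-120,-100,4],[120,-100,4]],[[415,566],[413,381],[107,385]])],[550,150,.2])
print("mat",m[0],np.degrees(m[0][2]),m[1])
t=fit([("top",[[-90,65,7],[-90,-65,7],[90,65,34],[90,-65,34]],[[128,412],[260,375],[75,217],[208,185]]),
 ("side",[[-90,65,4],[-90,65,34],[-90,-65,34]],[[385,542],[384,515],[388,398]])],[550,150,.2])
print("tray",t[0],np.degrees(t[0][2]),t[1])
for yaw in (-.2,1.37):
  c=[[130,110,80],[130,-110,80],[-130,-110,80],[-130,110,80]]
  if yaw>1: c=[[130,-110,80],[-130,-110,80],[-130,110,80],[130,110,80]]
  b=fit([("top",c,[[520,87],[756,133],[707,408],[463,355]]),("side",[c[0],c[1],c[3]],[[197,131],[330,28],[452,208]])],[580,-100,yaw])
  print("tub",b[0],np.degrees(b[0][2]),b[1])
q=t[0]
print("grip",place(q,[[83,0,82]]))
E
python3 fit.py; python3 - <<'E'
from bench import sensors
s=sensors.sense();print(s["tool_pos"],s["tcp_rot"])
E
```

```text
mat [522.5 211.4   0.3] 19.45938724114012 [-0.7 -0.3 -0.2 -0.2 -0.3  0.2 -0.2  0.4  0.  -0.5 -0.1 -0.5  0.3 -0.8]
tray [509.6 220.    0.3] 17.682146532603657 [-0.6  0.3  0.3 -0.1 -0.2  2.   0.2  0.7 -0.7  0.4 -0.6 -0.6  0.  -1.7]
tub [ 559.4 -186.5   -0.2] -10.686114777083354 [ 0.1 -0.4 -0.   0.3 -0.2  0.3 -0.2  0.6 -0.5 -0.7 -0.8 -0.7  0.4  0. ]
tub [ 562.6 -187.4    1.5] 86.4284109722575 [-10.3   6.4   1.4   1.   10.9  -8.7  -1.1  -1.9   2.    6.    0.3  -1.2
  -2.5   0.1]
grip [[588.7 245.2  82. ]]
[164.89931966 576.32701561 196.74014725] [-1.79903994e+02 -9.82119381e-03  1.64026152e+02]
```

```bash
cat > plan.py <<'E'
# usage: python3 plan.py x y z roll pitch yaw  -> shift(cm) & rotvec(deg) from measured pose
import sys,numpy as np
from scipy.spatial.transform import Rotation as Ro
from bench import sensors
def delta(p,rot):
    s=sensors.sense(); R0=Ro.from_euler('xyz',s["tcp_rot"],degrees=True)
    return np.r_[R0.inv().apply(np.array(p)-s["tool_pos"])/10,(R0.inv()*rot).as_rotvec(degrees=True)]
if __name__=="__main__":
    a=[float(v) for v in sys.argv[1:]]
    print(np.round(delta(a[:3],Ro.from_euler('xyz',a[3:],degrees=True)),2))
E
python3 - <<'E'
from h import *
def back(n,u,v,z):
    c=D[n];f=lambda q:(proj(c,[[q[0],q[1],z]])-[u,v]).ravel()
    return least_squares(f,[500,0]).x
for nm,n,u,v,z in [("flask top","top",323,130,125),("flask side foot","side",246,200,5),("bottle cap","top",195,173,170),("bottle foot side","side",233,304,0),("jar","top",457,174,110),]:
    print(nm,back(n,u,v,z))
from bench import r; print([x for x in dir(r) if x[0]!='_'],r.pinch_z)
E
python3 plan.py 585 244 250 180 0 108
```

```text
flask top [749.65323224  -2.67693319]
flask side foot [731.92409383  39.32513758]
bottle cap [564.29629272 429.11551163]
bottle foot side [558.49088012 447.57852845]
jar [ 602.80349629 -484.31754712]
['PlanningError', 'pinch_z'] 18.700000000000003
[-4.953e+01 -2.040e+01 -5.300e+00 -9.000e-02  4.000e-02  5.603e+01]
```

play_rows([
  [[-4.5, -1.85, -1.5, 0, 0, 0], [-9, -3.7, -3, 0, 0, 0], [-13.5, -5.55, -4.5, 0, 0, 0], [-18, -7.4, -5.3, 0, 0, 0], [-22.5, -9.25, -5.3, 0, 0, 0]],
], jaw=0.6)

```text
time: 0.6
tool_pos: [357.0, 425.6, 252.2]
tcp_rot: [179.9, 0.1, 164.1]
ft_force: [1.0, 0.5, 0.4]
finger_gap: 50.9
grip_force: 0.0
```

play_rows([
  [[-4.5, -1.85, 0, 0, 0, 0], [-9, -3.7, 0, 0, 0, 0], [-13.5, -5.55, 0, 0, 0, 0], [-18, -7.4, 0, 0, 0, 0], [-22.5, -9.25, 0, 0, 0, 0]],
])

```text
time: 1.1
tool_pos: [547.4, 273.9, 250.2]
tcp_rot: [-180.0, -0.0, 164.0]
ft_force: [-0.0, 1.5, 1.0]
finger_gap: 51.2
grip_force: 0.0
```

play_rows([
  [[-3, -1.3, 0, 0, 0, 8], [-4.5, -1.9, 0, 0, 0, 16], [-4.5, -1.9, 0, 0, 0, 24], [-4.5, -1.9, 0, 0, 0, 32], [-4.5, -1.9, 0, 0, 0, 40]],
])

```text
time: 1.6
tool_pos: [584.2, 244.5, 249.8]
tcp_rot: [-179.9, -0.0, 123.7]
ft_force: [0.6, 0.2, -0.2]
finger_gap: 51.0
grip_force: 0.0
```

play_rows([
  [[0, 0, 0, 0, 0, 8], [0, 0, 0, 0, 0, 16], [0, 0, 0, 0, 0, 16], [0, 0, 0, 0, 0, 16], [0, 0, 0, 0, 0, 16]],
])

```text
time: 2.1
tool_pos: [584.2, 244.9, 250.4]
tcp_rot: [-180.0, 0.0, 108.2]
ft_force: [-0.3, 1.0, -0.0]
finger_gap: 51.1
grip_force: 0.0
```

```bash
python3 - <<'E'
from bench import sensors, optics
import cv2,pickle
s=sensors.sense();w=optics.snapshot("wrist");print(s["tool_pos"],s["tcp_rot"],s["finger_gap"])
pickle.dump((s,w),open("w1.pkl","wb"))
print(w["T_tool_cam"])
cv2.imwrite("pics/w1.png",w["pixels"][:,:,::-1])
E
```

```text
[584.20934301 244.87353285 250.44963256] [-1.79974846e+02  7.04615487e-04  1.08215158e+02] 51.132530763683555
[[-7.45496056e-04 -9.55221739e-01 -2.95889968e-01  7.64062501e+01]
 [ 9.99999720e-01 -7.30773147e-04 -1.60348292e-04  1.15372368e+00]
 [-6.30602694e-05 -2.95890005e-01  9.55222017e-01 -1.75540685e+02]
 [ 0.00000000e+00  0.00000000e+00  0.00000000e+00  1.00000000e+00]]
```

View pics/w1.png

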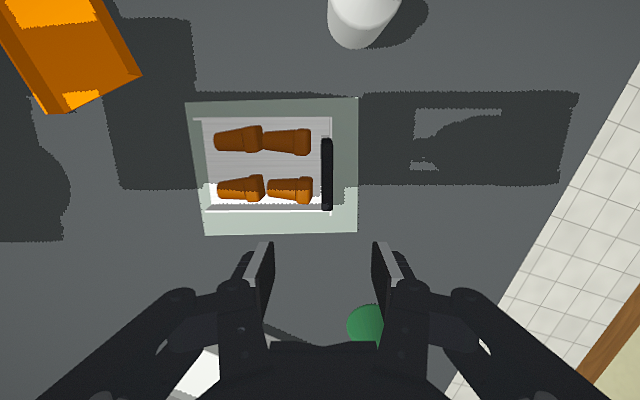

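Wrist view: the grip block covers columns 321–333, rows 138–211. Mat corners are (185,103),(358,97),(358,232),(205,236), and the stoppers lie on the tray. I'll measure from these.

```bash
cat >> h.py <<'E'
def wcam(s,w):
    T=np.eye(4);T[:3,:3]=Ro.from_euler('xyz',s["tcp_rot"],degrees=True).as_matrix();T[:3,3]=s["tool_pos"]
    I=np.linalg.inv(T@w["T_tool_cam"]); return dict(w,R=I[:3,:3],t=I[:3,3])
def back(c,u,v,z):
    return least_squares(lambda q:(proj(c,[[q[0],q[1],z]])-[u,v]).ravel(),[500,0]).x
E
python3 - <<'E'
from h import *
np.set_printoptions(precision=1,suppress=True)
c=wcam(*pickle.load(open("w1.pkl","rb")));print(c["mtx"][0],c["k1"])
for q in ([509.6,220,.309],[509.6,220,.335]):
  print(proj(c,place(q,[[90,40,104],[90,-40,104],[76,40,104],[76,-40,104],[76,-40,44],[-90,65,34],[-90,-65,34],[90,65,34],[90,-65,34],[-90,65,7],[-90,-65,7]])))
for u,v in [(185,103),(358,97),(358,232),(205,236)]: print(back(c,u,v,4))
for u,v in [(333,140),(333,209),(321,140),(321,209)]: print(back(c,u,v,104))
E
python3 - <<'E'
import cv2
a=cv2.imread("pics/w1.png")[85:250,170:370]
cv2.imwrite("pics/w1c.png",cv2.resize(a,None,fx=3.6,fy=3.6,interpolation=cv2.INTER_CUBIC))
E
```

```text
[293.5   0.  322.7] -0.013876325757128778
[[332.4 143.9]
 [331.2 213.1]
 [319.6 143.8]
 [319.2 213. ]
 [319.7 197.9]
 [191.8 117. ]
 [202.9 211.8]
 [331.1 117.9]
 [329.6 212.8]
 [200.1 116.4]
 [209.9 205.7]]
[[331.5 141.7]
 [332.1 211.2]
 [318.6 141.9]
 [320.1 211.4]
 [320.5 196.5]
 [190.7 118.9]
 [204.3 213.3]
 [329.8 116.1]
 [330.8 211.2]
 [199.1 118.1]
 [211.2 207.2]]
[379.6 265.2]
[602.7 346.2]
[671.5 158.9]
[445.6  77.4]
[582.4 289.6]
[607.8 214.7]
[570.1 285.5]
[594.6 210.4]
```

View pics/w1c.png

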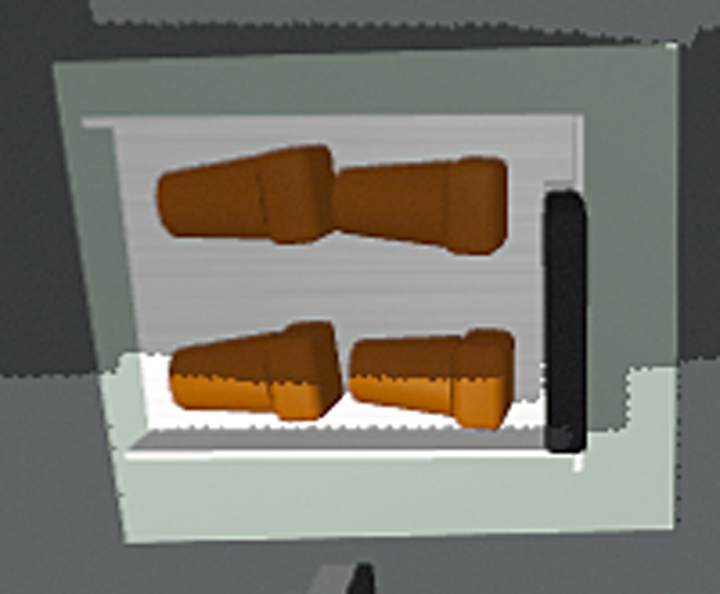

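The crop confirms the grip top spans u 320.8–333 and v 137.5–210, which puts its centre near (588.5,250) with yaw 18.5°.

```bash
python3 plan.py 588.5 250 61 180 0 108.5
```

```text
[ 0.35  0.57 18.95 -0.02 -0.   -0.32]
```

play_rows([
  [[0.35, 0.57, 3.5, 0, 0, -0.3], [0.35, 0.57, 7, 0, 0, -0.3], [0.35, 0.57, 10.5, 0, 0, -0.3], [0.35, 0.57, 13, 0, 0, -0.3], [0.35, 0.57, 15, 0, 0, -0.3]],
])

```text
time: 2.65
tool_pos: [587.6, 249.6, 98.2]
tcp_rot: [-179.9, 0.0, 108.4]
ft_force: [-0.1, 0.8, 0.3]
finger_gap: 51.6
grip_force: 0.0
```

play_rows([
  [[0, 0, 1.5, 0, 0, 0], [0, 0, 3, 0, 0, 0], [0, 0, 4, 0, 0, 0], [0, 0, 4, 0, 0, 0], [0, 0, 4, 0, 0, 0]],
])

```text
time: 3.15
tool_pos: [589.0, 250.1, 61.2]
tcp_rot: [180.0, -0.0, 108.3]
ft_force: [-0.1, 0.3, 0.4]
finger_gap: 51.3
grip_force: 0.0
```

play_rows([
  [[0, 0, 0, 0, 0, 0], [0, 0, 0, 0, 0, 0], [0, 0, 0, 0, 0, 0], [0, 0, 0, 0, 0, 0], [0, 0, 0, 0, 0, 0]],
], jaw=0, squeeze=100)

```text
time: 3.65
tool_pos: [589.5, 250.3, 62.0]
tcp_rot: [179.9, 0.0, 108.3]
ft_force: [-1.2, -0.2, 6.5]
finger_gap: 10.5
grip_force: 99.0
```

play_rows([
  [[0, 0, 0, 0, 0, 0], [0, 0, 0, 0, 0, 0], [0, 0, 0, 0, 0, 0], [0, 0, 0, 0, 0, 0], [0, 0, 0, 0, 0, 0]],
])

```text
time: 4.15
tool_pos: [589.4, 250.3, 62.0]
tcp_rot: [179.9, -0.0, 108.3]
ft_force: [-2.1, -0.9, 7.1]
finger_gap: 10.1
grip_force: 99.0
```

play_rows([
  [[0, 0, -0.3, 0, 0, 0], [0, 0, -1, 0, 0, 0], [0, 0, -2, 0, 0, 0], [0, 0, -3.5, 0, 0, 0], [0, 0, -5, 0, 0, 0]],
])

```text
time: 4.65
tool_pos: [588.8, 250.0, 112.1]
tcp_rot: [180.0, 0.0, 108.3]
ft_force: [0.7, 0.4, -3.8]
finger_gap: 10.8
grip_force: 98.0
```

play_rows([
  [[0, 0, -1.5, 0, 0, 0], [0, 0, -3, 0, 0, 0], [0, 0, -4.5, 0, 0, 0], [0, 0, -5.3, 0, 0, 0], [0, 0, -5.3, 0, 0, 0]],
])

```text
time: 5.15
tool_pos: [589.7, 250.3, 165.9]
tcp_rot: [179.8, 0.0, 108.3]
ft_force: [0.5, 0.1, -3.8]
finger_gap: 10.4
grip_force: 98.0
```

play_rows([
  [[0, 0, 0, 0, 0, 0], [0, 0, 0, 0, 0, 0]],
])

```text
time: 5.35
tool_pos: [588.0, 249.8, 162.4]
tcp_rot: [-179.9, 0.0, 108.3]
ft_force: [-0.4, -0.2, -4.1]
finger_gap: 10.4
grip_force: 98.0
```

```bash
python3 - <<'E'
from bench import sensors, optics
import cv2,pickle
s=sensors.sense();print(s)
d={}
for n in ("side","top","wrist"):
    d[n]=optics.snapshot(n)
pickle.dump((s,d),open("d1.pkl","wb"))
a=d["side"]["pixels"][100:300,200:400,::-1]; b=d["wrist"]["pixels"][50:250,170:370,::-1]
import numpy as np
cv2.imwrite("pics/l1.png",cv2.resize(np.hstack([a,b]),None,fx=2,fy=2,interpolation=cv2.INTER_CUBIC))
E
```

```text
{'time': 5.35, 'joint_pos': array([ 1.84183085e+01,  1.45419434e+01,  8.09835234e+01, -2.44317390e-03,
        8.45887524e+01,  9.49420245e-02]), 'qd': array([-0.04388477,  0.16883918,  0.20727761,  0.10078437,  0.11350683,
       -0.25901124]), 'joint_efforts': array([ 2.55582672e-03, -6.59492040e+01, -5.22381163e+01, -1.77431304e-02,
        2.42780400e-01, -9.21193532e-06]), 'tool_pos': array([587.9894953 , 249.75326472, 162.37668498]), 'tcp_rot': array([-1.79885785e+02,  2.62108517e-03,  1.08323602e+02]), 'ft_force': array([-0.3787568 , -0.20051944, -4.05480341]), 'wrist_torque': array([ 0.09149062, -0.26104518,  0.05745034]), 'grip_force': 98.00729870796204, 'finger_gap': 10.400689079549924}
```

View pics/l1.png

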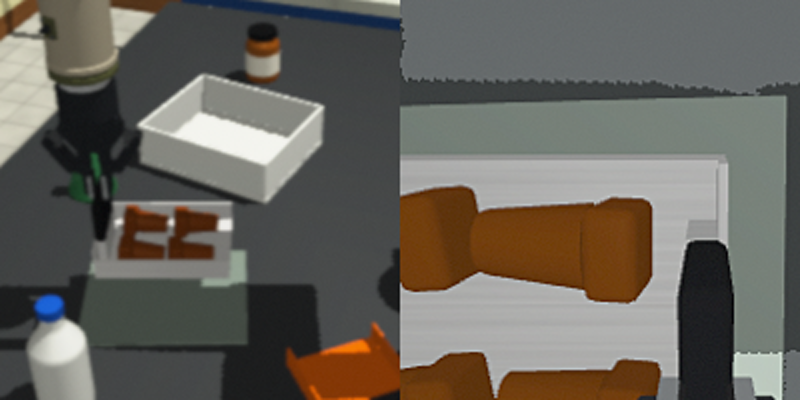

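play_rows([
  [[-0.4, -0.12, -0.2, 0, 0, 0], [-1.2, -0.39, -0.6, 0, 0, 0], [-2.4, -0.78, -1.3, 0, 0, 0], [-4, -1.3, -2.1, 0, 0, 0], [-5.6, -1.8, -2.9, 0, 0, 0]],
])

```text
time: 6.0
tool_pos: [589.4, 189.4, 193.9]
tcp_rot: [180.0, 0.0, 108.3]
ft_force: [-0.1, -1.3, -5.0]
finger_gap: 10.8
grip_force: 98.0
```

play_rows([
  [[-1.6, -0.52, -0.8, 0, 0, 0], [-3.2, -1.04, -1.6, 0, 0, 0], [-4.8, -1.56, -2.4, 0, 0, 0], [-6.4, -2.1, -3.2, 0, 0, 0], [-8, -2.6, -3.9, 0, 0, 0]],
])

```text
time: 6.5
tool_pos: [589.7, 105.6, 232.6]
tcp_rot: [180.0, 0.0, 108.3]
ft_force: [-0.6, 0.2, -3.4]
finger_gap: 10.8
grip_force: 98.0
```

play_rows([
  [[-1.2, -0.4, -0.4, 0, 0, -0.5], [-2, -0.65, -0.5, 0, 0, -1.5], [-2.4, -0.8, -0.5, 0, 0, -3.5], [-2.5, -0.8, -0.5, 0, 0, -6.5], [-2.5, -0.8, -0.5, 0, 0, -10]],
])

```text
time: 7.0
tool_pos: [589.8, 80.1, 236.6]
tcp_rot: [-180.0, -0.0, 118.5]
ft_force: [-0.6, 0.0, -4.1]
finger_gap: 10.3
grip_force: 98.0
```

play_rows([
  [[0, 0, 0, 0, 0, -4], [0, 0, 0, 0, 0, -8], [0, 0, 0, 0, 0, -12], [0, 0, 0, 0, 0, -16], [0, 0, 0, 0, 0, -20]],
])

```text
time: 7.5
tool_pos: [589.8, 80.5, 236.5]
tcp_rot: [-180.0, -0.0, 138.5]
ft_force: [1.0, -1.1, -4.2]
finger_gap: 10.6
grip_force: 98.0
```

play_rows([
  [[0, 0, 0, 0, 0, -4], [0, 0, 0, 0, 0, -8], [0, 0, 0, 0, 0, -12], [0, 0, 0, 0, 0, -16], [0, 0, 0, 0, 0, -20]],
])

```text
time: 8.0
tool_pos: [589.7, 80.5, 236.4]
tcp_rot: [-180.0, -0.0, 158.5]
ft_force: [0.7, -0.2, -3.5]
finger_gap: 10.6
grip_force: 98.0
```

play_rows([
  [[0, 0, 0, 0, 0, -4], [0, 0, 0, 0, 0, -7], [0, 0, 0, 0, 0, -9], [0, 0, 0, 0, 0, -10.5], [0, 0, 0, 0, 0, -11]],
])

```text
time: 8.5
tool_pos: [589.8, 80.6, 236.5]
tcp_rot: [180.0, -0.0, 169.4]
ft_force: [0.2, -0.1, -2.5]
finger_gap: 10.1
grip_force: 98.0
```

```bash
cat > plan2.py <<'E'
# usage: plan2.py inside lift theta... : inside = lip beyond inner rim edge
import sys
from plan import *
np.set_printoptions(precision=2,suppress=True)
W=-10.7; EDGE=np.array([559.6,-77.7,80.]); T=np.array([83,0,58.])
def pose(th,inside,lift,E=EDGE,W=W):
    Rt=Ro.from_euler('z',W+90,degrees=True)*Ro.from_euler('y',-th,degrees=True)
    n=Ro.from_euler('z',W+90,degrees=True).apply([1,0,0])
    p=E-3*n+Rt.apply(T-[-90+inside,0,0])+[0,0,lift]
    return p,Rt*Ro.from_matrix(np.array([[0,1,0],[1,0,0],[0,0,-1.]]))
if __name__=="__main__":
    a=[float(v) for v in sys.argv[1:]]
    for th in a[2:]:
        p,R=pose(th,a[0],a[1]); print(th,p,delta(p,R))
E
python3 plan2.py 9 25 0; python3 - <<'E'
from bench import sensors, optics
import cv2,pickle,numpy as np
s=sensors.sense();print(s)
d={n:optics.snapshot(n) for n in ("side","top","wrist")}
pickle.dump((s,d),open("d2.pkl","wb"))
a=d["side"]["pixels"][80:280,200:400,::-1]; b=d["top"]["pixels"][90:290,240:440,::-1]
cv2.imwrite("pics/l2.png",cv2.resize(np.hstack([a,b]),None,fx=2,fy=2,interpolation=cv2.INTER_CUBIC))
E
```

```text
0.0 [589.49  80.5  163.  ] [ 0.02 -0.01  7.35  0.   -0.03  0.08]
{'time': 8.5, 'joint_pos': array([ 2.84181063e+00,  6.02292768e+00,  8.28022029e+01,  7.90132663e-03,
        9.12048274e+01, -7.65365326e+01]), 'qd': array([ 0.1452633 ,  0.0494794 , -0.00502182, -0.06110528, -0.12688196,
       -3.68365036]), 'joint_efforts': array([-8.30246019e-03, -5.83191419e+01, -5.26618838e+01, -2.52393465e-01,
        2.73071561e-02, -1.88875222e-01]), 'tool_pos': array([589.79624662,  80.59532628, 236.52243092]), 'tcp_rot': array([ 1.79999292e+02, -3.09740047e-02,  1.69378508e+02]), 'ft_force': array([ 0.15950291, -0.12425785, -2.49971394]), 'wrist_torque': array([ 0.28225527, -0.05491724,  0.01838279]), 'grip_force': 98.03524732589722, 'finger_gap': 10.120522446934535}
```

View pics/l2.png

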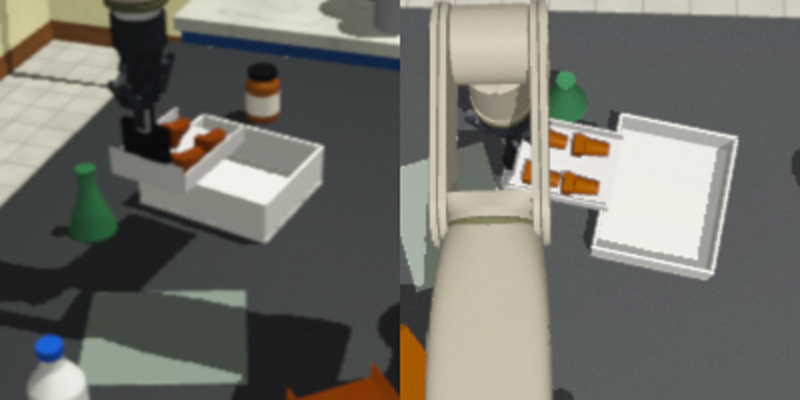

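The tray is held level with all four stoppers aboard and the lip above the left rim. Top-crop lip corners are about (622,130) and (609,208). I'll check these against the prediction.

```bash
python3 - <<'E'
from h import *
np.set_printoptions(precision=1,suppress=True)
s,d=pickle.load(open("d2.pkl","rb"))
R=Ro.from_euler('xyz',s["tcp_rot"],degrees=True)
M=np.array([[0,1,0],[1,0,0],[0,0,-1.]])
L=np.array([[-90,-65,3],[-90,65,3],[-90,-65,30],[-90,65,30]])
X=(L-[83,0,58])@M@R.as_matrix().T+s["tool_pos"]   # M symmetric: tool->tray
print(X); p=proj(d["top"],X); print((p-[240,90])*2+[400,0]); 
p=proj(d["side"],X); print((p-[200,80])*2)
tub=[559.4,-186.5,np.radians(-10.7)]
c=place(tub,[[130,110,80],[130,-110,80],[-130,-110,80],[-130,110,80]])
print((proj(d["top"],c)-[240,90])*2+[400,0]);print((proj(d["side"],c)-[200,80])*2)
import cv2
a=d["top"]["pixels"][130:230,290:420,::-1];b=d["side"]["pixels"][120:220,250:380,::-1]
cv2.imwrite("pics/l3.png",cv2.resize(np.vstack([a,b])[:200],None,fx=3,fy=3,interpolation=cv2.INTER_CUBIC))
E
```

```text
[[ 621.8 -101.4  181.5]
 [ 494.   -77.5  181.6]
 [ 621.8 -101.4  208.5]
 [ 494.   -77.5  208.6]]
[[622.  139.8]
 [606.6 212.7]
 [623.  134.9]
 [607.4 209.1]]
[[178.3 119.9]
 [246.  138.5]
 [177.5 105.4]
 [245.9 123.7]]
[[619.5 112. ]
 [737.2 136.3]
 [712.4 273.9]
 [590.4 247.8]]
[[136.8 163.3]
 [202.8 111.8]
 [323.9 144.3]
 [266.  203.3]]
```

View pics/l3.png

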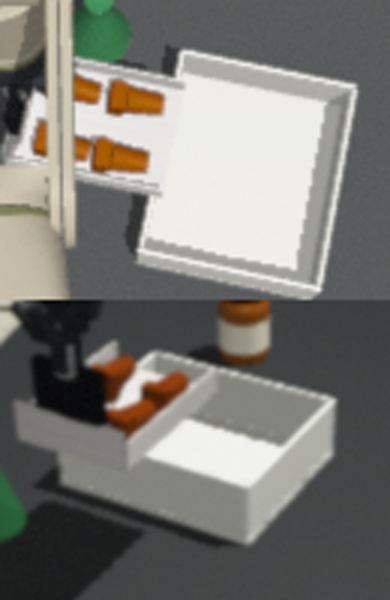

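Predicted and observed lip corners agree within about 1 px. Descending.

play_rows([
  [[0, 0, 0.4, 0, 0, 0], [0, 0, 1.2, 0, 0, 0], [0, 0, 2.4, 0, 0, 0], [0, 0, 3.8, 0, 0, 0], [0, 0, 5.2, 0, 0, 0]],
])

```text
time: 9.15
tool_pos: [589.4, 80.8, 182.7]
tcp_rot: [-180.0, -0.1, 169.3]
ft_force: [-0.6, -0.2, -4.2]
finger_gap: 10.6
grip_force: 98.1
```

play_rows([
  [[0, 0, 1.2, 0, 0, 0], [0, 0, 2.2, 0, 0, 0], [0, 0, 3, 0, 0, 0], [0, 0, 3.5, 0, 0, 0], [0, 0, 3.7, 0, 0, 0]],
])

```text
time: 9.65
tool_pos: [589.8, 80.8, 147.2]
tcp_rot: [-180.0, -0.0, 169.3]
ft_force: [-0.6, 0.2, -3.3]
finger_gap: 10.3
grip_force: 98.0
```

play_rows([
  [[0, 0, 0, 0, 0, 0], [0, 0, 0, 0, 0, 0], [0, 0, 0, 0, 0, 0]],
])

```text
time: 9.95
tool_pos: [590.4, 80.8, 148.4]
tcp_rot: [180.0, 0.1, 169.3]
ft_force: [0.4, -1.2, -4.5]
finger_gap: 10.6
grip_force: 98.0
```

```bash
python3 plan2.py 9 0 0;python3 -c "
from bench import sensors
s=sensors.sense();print(s['ft_force'],s['wrist_torque'])"
```

```text
0.0 [589.49  80.5  138.  ] [ 0.08 -0.05  1.04  0.02  0.07  0.02]
[ 0.37412484 -1.17072165 -4.53478462] [ 0.283068   -0.00108289 -0.01069995]
```

play_rows([
  [[0, 0, 0.2, 0, 0, 0], [0, 0, 0.4, 0, 0, 0], [0, 0, 0.6, 0, 0, 0], [0, 0, 0.7, 0, 0, 0], [0, 0, 0.7, 0, 0, 0]],
])

```text
time: 10.45
tool_pos: [589.7, 80.8, 140.3]
tcp_rot: [-180.0, -0.0, 169.3]
ft_force: [0.2, -0.2, -3.6]
finger_gap: 10.4
grip_force: 98.0
```

```bash
cat > f.py <<'E'
from bench import sensors
s=sensors.sense();print(s['tool_pos'].round(1),s['ft_force'].round(1),s['wrist_torque'].round(2))
E
python3 f.py
```

```text
[589.7  80.8 140.3] [ 0.2 -0.2 -3.6] [ 0.24 -0.02 -0.02]
```

play_rows([
  [[0, 0, 0.05, 0, 0, 0], [0, 0, 0.1, 0, 0, 0], [0, 0, 0.1, 0, 0, 0]],
])

```text
time: 10.75
tool_pos: [589.9, 80.8, 139.7]
tcp_rot: [-180.0, -0.0, 169.3]
ft_force: [0.5, -0.9, -3.2]
finger_gap: 10.8
grip_force: 98.0
```

```bash
python3 f.py
```

```text
[589.9  80.8 139.7] [ 0.5 -0.9 -3.2] [ 0.22 -0.   -0.02]
```

play_rows([
  [[0, 0, 0.05, 0, 0, 0], [0, 0, 0.1, 0, 0, 0], [0, 0, 0.1, 0, 0, 0]],
])

```text
time: 11.05
tool_pos: [589.9, 80.8, 138.6]
tcp_rot: [-180.0, -0.0, 169.3]
ft_force: [-0.3, -1.6, -4.5]
finger_gap: 10.6
grip_force: 98.0
```

```bash
python3 f.py
```

```text
[589.9  80.8 138.6] [-0.3 -1.6 -4.5] [ 0.24 -0.03 -0.  ]
```

play_rows([
  [[0, 0, 0.05, 0, 0, 0], [0, 0, 0.1, 0, 0, 0], [0, 0, 0.1, 0, 0, 0]],
])

```text
time: 11.35
tool_pos: [590.0, 80.9, 137.7]
tcp_rot: [180.0, 0.0, 169.3]
ft_force: [1.1, -0.2, -3.4]
finger_gap: 10.9
grip_force: 98.1
```

```bash
python3 f.py
```

```text
[590.   80.9 137.7] [ 1.1 -0.2 -3.4] [ 0.25 -0.07  0.  ]
```

play_rows([
  [[0, 0, 0.05, 0, 0, 0], [0, 0, 0.1, 0, 0, 0], [0, 0, 0.1, 0, 0, 0]],
])

```text
time: 11.65
tool_pos: [590.0, 80.9, 136.8]
tcp_rot: [180.0, 0.0, 169.3]
ft_force: [-0.5, -0.1, -2.3]
finger_gap: 10.7
grip_force: 98.2
```

```bash
python3 f.py
```

```text
[590.   80.9 136.8] [-0.5 -0.1 -2.3] [ 0.22 -0.06 -0.04]
```

play_rows([
  [[0, 0, 0.05, 0, 0, 0], [0, 0, 0.1, 0, 0, 0], [0, 0, 0.1, 0, 0, 0]],
])

```text
time: 11.95
tool_pos: [590.1, 80.9, 135.8]
tcp_rot: [180.0, 0.0, 169.3]
ft_force: [0.4, 0.8, -1.1]
finger_gap: 10.3
grip_force: 98.3
```

```bash
python3 f.py
```

```text
[590.1  80.9 135.8] [ 0.4  0.8 -1.1] [ 0.21 -0.03  0.04]
```

play_rows([
  [[0, 0, 0.05, 0, 0, 0], [0, 0, 0.1, 0, 0, 0], [0, 0, 0.1, 0, 0, 0]],
])

```text
time: 12.25
tool_pos: [590.0, 80.9, 134.8]
tcp_rot: [180.0, 0.0, 169.3]
ft_force: [0.7, 1.6, -1.4]
finger_gap: 10.6
grip_force: 98.4
```

```bash
python3 f.py
```

```text
[590.   80.9 134.8] [ 0.7  1.6 -1.4] [ 0.22 -0.04  0.05]
```

play_rows([
  [[0, 0, 0, 0, 0, 0], [0, 0, 0, 0, 0, 0], [0, 0, 0, 0, 0, 0]],
])

```text
time: 12.55
tool_pos: [590.1, 80.8, 134.8]
tcp_rot: [180.0, 0.0, 169.3]
ft_force: [-0.1, 1.7, -1.9]
finger_gap: 10.3
grip_force: 98.4
```

```bash
python3 f.py; python3 - <<'E'
from bench import sensors, optics
import cv2,pickle,numpy as np
from h import *
s0,d0=pickle.load(open("d2.pkl","rb"))
s=sensors.sense();d={n:optics.snapshot(n) for n in ("side","top","wrist")}
pickle.dump((s,d),open("d3.pkl","wb"))
f=lambda im,s:cv2.resize(im[:,:,::-1],None,fx=s,fy=s,interpolation=cv2.INTER_CUBIC)
a=f(d["side"]["pixels"][130:230,250:380],3); b=f(d["top"]["pixels"][130:230,290:420],3)
c=f(d["wrist"]["pixels"][:,:],780/640)[:250]
cv2.imwrite("pics/l4.png",np.vstack([np.hstack([a,b]),c]))
print(cv2.imread("pics/l4.png").shape)
E
```

```text
[590.1  80.8 134.8] [-0.1  1.7 -1.9] [ 0.24 -0.1   0.02]
(550, 780, 3)
```

View pics/l4.png

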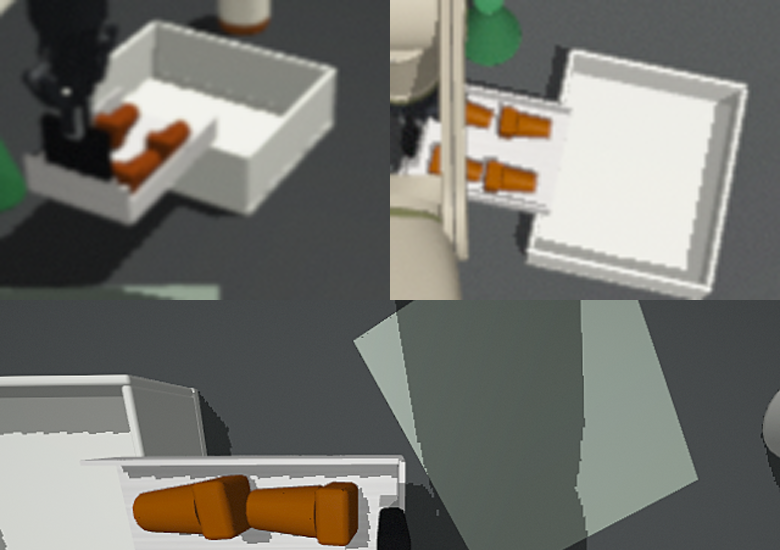

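The lip rests on the rim about 7–9 mm inside, with about 2 N of contact, the tray level and the stoppers still in place. I'll tip about the rim edge in steps, easing off about 1 mm first.

play_rows([
  [[-0.0, -0.1, -0.35, -1, 0, 0], [0, -0.22, -0.66, -2, 0, 0], [0, -0.45, -1.22, -4, 0, 0], [0, -0.69, -1.79, -6, 0, 0], [0, -0.94, -2.34, -8, 0, 0]],
])

```text
time: 13.2
tool_pos: [588.0, 71.0, 158.4]
tcp_rot: [171.9, 0.0, 169.3]
ft_force: [-0.2, -0.3, -2.5]
finger_gap: 10.5
grip_force: 98.2
```

```bash
python3 f.py; python3 plan2.py 9 -1.8 8 18
```

```text
[588.   71.  158.4] [-0.2 -0.3 -2.5] [-0.13  0.05  0.01]
8.0 [587.7   71.   158.46] [ 0.03 -0.01 -0.    0.11  0.    0.01]
18.0 [584.67  55.   184.04] [ 0.03 -1.26 -2.77 -9.89 -0.    0.01]
```

Tracking well, about 1.5 N of contact. Continue to 18°, then slowly.

play_rows([
  [[0, -0.23, -0.57, -2, 0, 0], [0, -0.47, -1.13, -4, 0, 0], [0, -0.72, -1.68, -6, 0, 0], [0, -0.98, -2.24, -8, 0, 0], [0, -1.26, -2.77, -10, 0, 0]],
])

```text
time: 13.7
tool_pos: [585.0, 54.7, 184.2]
tcp_rot: [161.9, 0.0, 169.3]
ft_force: [-0.1, -0.8, -2.2]
finger_gap: 10.4
grip_force: 98.2
```

```bash
python3 f.py; python3 plan2.py 9 -1.8 18 23
```

```text
[585.   54.7 184.2] [-0.1 -0.8 -2.2] [-0.3   0.05  0.02]
18.0 [584.67  55.   184.04] [0.04 0.02 0.02 0.1  0.02 0.  ]
23.0 [582.86  45.42 195.67] [ 0.04 -0.55 -1.39 -4.9   0.02  0.  ]
```

play_rows([
  [[0, -0.11, -0.28, -1, 0, 0], [0, -0.22, -0.57, -2, 0, 0], [0, -0.33, -0.85, -3, 0, 0], [0, -0.45, -1.13, -4, 0, 0], [0, -0.56, -1.41, -5, 0, 0]],
])

```text
time: 14.2
tool_pos: [583.2, 46.0, 195.5]
tcp_rot: [156.9, -0.0, 169.3]
ft_force: [-1.1, -0.1, -4.2]
finger_gap: 10.3
grip_force: 98.2
```

play_rows([
  [[0, 0, 0, 0, 0, 0], [0, 0, 0, 0, 0, 0], [0, 0, 0, 0, 0, 0], [0, 0, 0, 0, 0, 0]],
])

```text
time: 14.6
tool_pos: [583.4, 46.3, 195.4]
tcp_rot: [157.0, -0.0, 169.3]
ft_force: [-0.2, 0.3, -2.4]
finger_gap: 10.6
grip_force: 98.2
```

```bash
cat > o.py <<'E'
from bench import optics
import cv2,numpy as np,sys
def blobs(n,x0,x1,y0,y1):
    im=optics.snapshot(n)["pixels"]; h=cv2.cvtColor(im,cv2.COLOR_RGB2HSV)
    m=((h[...,0]<20)&(h[...,1]>170)&(h[...,2]>50)).astype(np.uint8); q=np.zeros_like(m); q[y0:y1,x0:x1]=m[y0:y1,x0:x1]
    _,_,s,c=cv2.connectedComponentsWithStats(q)
    print(n,[(c[i].round(0).tolist(),int(s[i,4])) for i in range(1,len(s)) if s[i,4]>8])
blobs("top",295,415,140,235); blobs("side",250,370,130,230)
E
python3 f.py; python3 o.py
```

```text
[583.4  46.3 195.4] [-0.2  0.3 -2.4] [-0.49  0.12 -0.01]
top [([344.0, 173.0], 23), ([311.0, 181.0], 65), ([338.0, 191.0], 33)]
side [([330.0, 139.0], 21), ([294.0, 165.0], 16), ([305.0, 170.0], 40)]
```

play_rows([
  [[0, -0.11, -0.28, -1, 0, 0], [0, -0.22, -0.57, -2, 0, 0], [0, -0.33, -0.85, -3, 0, 0], [0, -0.33, -0.85, -3, 0, 0], [0, -0.33, -0.85, -3, 0, 0]],
])

```text
time: 15.2
tool_pos: [582.2, 39.2, 201.9]
tcp_rot: [154.0, -0.0, 169.3]
ft_force: [-0.7, -0.6, -3.9]
finger_gap: 10.4
grip_force: 98.2
```

```bash
sed -i 's/>170/>120/; s/>50)/>35)/' o.py; python3 f.py; python3 o.py
```

```text
[582.2  39.2 201.9] [-0.7 -0.6 -3.9] [-0.49  0.06  0.01]
top [([318.0, 183.0], 98)]
side [([330.0, 139.0], 39), ([303.0, 166.0], 81)]
```

play_rows([
  [[0, -0.11, -0.28, -1, 0, 0], [0, -0.22, -0.57, -2, 0, 0], [0, -0.33, -0.85, -3, 0, 0], [0, -0.33, -0.85, -3, 0, 0], [0, -0.33, -0.85, -3, 0, 0]],
])

```text
time: 15.8
tool_pos: [581.0, 32.8, 208.2]
tcp_rot: [151.0, -0.0, 169.3]
ft_force: [-0.9, 0.0, -2.7]
finger_gap: 10.5
grip_force: 98.4
```

```bash
python3 f.py; python3 o.py; python3 plan2.py 9 -1.8 29
```

```text
[581.   32.8 208.2] [-0.9  0.  -2.7] [-0.41  0.09  0.03]
top [([367.0, 184.0], 108), ([361.0, 198.0], 109)]
side [([331.0, 139.0], 39), ([314.0, 167.0], 187)]
29.0 [580.45  32.67 208.44] [ 0.05 -0.05 -0.04 -0.    0.01  0.02]
```

play_rows([
  [[0, 0, 0, 0, 0, 0], [0, 0, 0, 0, 0, 0], [0, 0, 0, 0, 0, 0], [0, 0, 0, 0, 0, 0], [0, 0, 0, 0, 0, 0]],
])

```text
time: 16.4
tool_pos: [581.0, 33.2, 208.2]
tcp_rot: [151.0, 0.0, 169.3]
ft_force: [-0.3, -0.6, -2.0]
finger_gap: 10.6
grip_force: 98.4
```

```bash
python3 f.py; python3 o.py
```

```text
[581.   33.2 208.2] [-0.3 -0.6 -2. ] [-0.4   0.04  0.04]
top [([363.0, 174.0], 15), ([368.0, 184.0], 103), ([363.0, 199.0], 89)]
side [([330.0, 139.0], 40), ([312.0, 166.0], 28), ([326.0, 174.0], 51)]
```

play_rows([
  [[0, -0.06, -0.14, -0.5, 0, 0], [0, -0.11, -0.28, -1, 0, 0], [0, -0.17, -0.42, -1.5, 0, 0], [0, -0.22, -0.57, -2, 0, 0], [0, -0.22, -0.57, -2, 0, 0]],
])

```text
time: 17.0
tool_pos: [580.0, 28.1, 212.0]
tcp_rot: [149.0, -0.0, 169.3]
ft_force: [0.4, -0.3, -2.5]
finger_gap: 10.3
grip_force: 98.4
```

```bash
python3 f.py; python3 o.py
```

```text
[580.   28.1 212. ] [ 0.4 -0.3 -2.5] [-0.39  0.07  0.02]
top [([370.0, 184.0], 73), ([366.0, 199.0], 93)]
side [([330.0, 139.0], 40), ([312.0, 166.0], 21), ([326.0, 174.0], 50)]
```

```bash
cat > o2.py <<'E'
from bench import optics,sensors
import cv2,numpy as np,pickle,sys
def tray_blobs(s,w):
    im=w["pixels"];h=cv2.cvtColor(im,cv2.COLOR_RGB2HSV)
    m=((h[...,0]<20)&(h[...,1]>120)&(h[...,2]>35)).astype(np.uint8)
    _,lab,st,c=cv2.connectedComponentsWithStats(m)
    T=w["T_tool_cam"];M=np.array([[0,1,0],[1,0,0],[0,0,-1.]])
    for i in range(1,len(st)):
        if st[i,4]<60: continue
        p=cv2.undistortPoints(c[i].reshape(1,1,2),w["mtx"],np.array([w["k1"],0,0,0.]))[0,0]
        d=M@T[:3,:3]@np.r_[p,1]; o=M@T[:3,3]+[83,0,58]
        k=(17-o[2])/d[2]; print("wrist",c[i].round(),st[i,:5],"tray xyz",(o+k*d).round())
if __name__=="__main__":
    print("ref");tray_blobs(*(lambda a:(a[0],a[1]["wrist"]))(pickle.load(open("d3.pkl","rb"))))
    print("now");s=sensors.sense();tray_blobs(s,optics.snapshot("wrist"))
E
python3 o2.py
```

```text
ref
wrist [206. 172.] [ 109  144  185   58 7518] tray xyz [-3. 29. 17.]
wrist [210. 254.] [ 124  227  174   57 6158] tray xyz [ -9. -40.  17.]
now
wrist [470.  16.] [ 442    0   72   43 1821] tray xyz [180. 132.  17.]
wrist [ 46. 135.] [   0   79   89  117 5208] tray xyz [-119.   57.   17.]
wrist [ 31. 240.] [   0  218   71   54 2297] tray xyz [-155.  -27.   17.]
wrist [492. 273.] [ 452  226   66   85 1193] tray xyz [226. -58.  17.]
wrist [ 89. 277.] [  48  251   79   58 2271] tray xyz [-115.  -62.   17.]
wrist [425. 332.] [420 326  13  12  85] tray xyz [ 176. -118.   17.]
```

```bash
python3 - <<'E'
from h import *
from bench import optics,sensors
import cv2
np.set_printoptions(precision=0,suppress=True)
w=optics.snapshot("wrist"); pickle.dump(w,open("w4.pkl","wb"))
I=np.linalg.inv(w["T_tool_cam"]);M=np.array([[0,1,0],[1,0,0],[0,0,-1.]])
L=np.array([[-90,y,3] for y in (65,30,0,-30,-65)]+[[-60,y,3] for y in (65,30,0,-30,-65)]+[[-90,65,30],[-90,-65,30]])
X=(L-[83,0,58])@M
print(proj(dict(w,R=I[:3,:3],t=I[:3,3]),X).T)
im=w["pixels"][::10,:200:7].astype(int)
h=cv2.cvtColor(w["pixels"],cv2.COLOR_RGB2HSV)[60:330:9,0:240:5].astype(int)
for i,r in enumerate(h): print(60+9*i,''.join('O' if a<20 and b>120 and c>35 else ('#' if c>200 else '+' if c>130 else '.' if c>60 else ' ') for a,b,c in r))
E
```

```text
[[ 96. 105. 113. 121. 129. 134. 143. 149. 155. 162.  67. 108.]
 [122. 167. 203. 236. 272. 122. 167. 203. 236. 272. 124. 290.]]
60 ###############........................         
69 ...................+++................          
78 +...++++..++++++++...#+...............          
87 +++.++OOOOOOOOOO.++++##.  ............          
96 ++++++OOOOOOOOOOOO+++.#..   ..........          
105 +++++++OOOOOOOOOOO++++#+.     .......           
114 #######OOOOOOOOOO++++###.     .......           
123 #######OOOOOOOOO.+++.###+.    .......           
132 #######OOOOOOO###########..+++++++++++++++++++++
141 #######OOOOOOOO.++##.......................+++++
150 #######OOOOOOOO++###########++++++++++++++++++++
159 OOOOOOOOOOO+..+++##########+....++++++++++++++++
168 OOOOOOOOOOO.+.#############+++++++++++++++++++++
177 OOOOOOOOOOOO+++############++++++++.++++++++++++
186 OOOOOOO.++..##############..++++..++++.+++++++++
195 .+++.#####################.+++++++++++++++++++++
204 +..#######################......+..+++++++++++++
213 ##########################++++++..+###+.++++++++
222 #######OOOOOOO+###########.+++++...############.
231 OOOOOOOOOOOOOO+++#########.+..++++##############
240 OOOOOOOOOOOOOOO++#########++++++++##############
249 OOOOOOOOOO..+##+#########++++++.+.#############+
258 OOOOOO++####+OOOOO.++####+++++++++########++++++
267 OO.+.######OOOOOOOOOOOOOO#.......######.+++.+.++
276 ###########OOOOOOOOOOOOOO........+++++++........
285 ##############+OOOOOOOO+........+++++++.......  
294 #################+OOOO.+.......########+..+     
303 ##################+OOOO######++.                
312 ########################+++++..+.               
321 ##################+++++++++....+.
```

All four stoppers appear to be past the lip. I'll tip a little more to be sure, then check again.

play_rows([
  [[0, -0.11, -0.28, -1, 0, 0], [0, -0.22, -0.57, -2, 0, 0], [0, -0.33, -0.85, -3, 0, 0], [0, -0.45, -1.13, -4, 0, 0], [0, -0.56, -1.41, -5, 0, 0]],
])

```text
time: 17.7
tool_pos: [577.8, 16.3, 221.4]
tcp_rot: [143.9, -0.0, 169.3]
ft_force: [-0.8, -0.3, -2.2]
finger_gap: 10.5
grip_force: 98.4
```

play_rows([
  [[0, 0, 0, 0, 0, 0], [0, 0, 0, 0, 0, 0], [0, 0, 0, 0, 0, 0], [0, 0, 0, 0, 0, 0], [0, 0, 0, 0, 0, 0]],
])

```text
time: 18.2
tool_pos: [577.9, 17.0, 221.4]
tcp_rot: [144.0, 0.0, 169.4]
ft_force: [0.2, 0.0, -2.0]
finger_gap: 10.2
grip_force: 98.4
```

```bash
python3 f.py;python3 o.py; python3 o2.py|sed -n '/now/,$p'; python3 plan2.py 9 -1.8 36; python3 plan2.py 9 18 36
```

```text
[577.9  17.  221.4] [ 0.2  0.  -2. ] [-0.48  0.08 -0.02]
top []
side [([330.0, 139.0], 40), ([326.0, 174.0], 49)]
now
wrist [446.  17.] [ 417    0   73   47 2029] tray xyz [164. 131.  17.]
wrist [ 40. 133.] [   0   78   81  117 5129] tray xyz [-123.   58.   17.]
wrist [ 27. 242.] [   0  221   63   52 1958] tray xyz [-159.  -29.   17.]
wrist [466. 264.] [433 221  53  78 950] tray xyz [203. -49.  17.]
wrist [ 82. 281.] [  40  255   83   57 2491] tray xyz [-121.  -65.   17.]
36.0 [577.35  16.23 221.52] [ 0.04 -0.05 -0.06 -0.   -0.02  0.04]
36.0 [577.35  16.23 241.32] [ 0.04  1.12 -1.66 -0.   -0.02  0.04]
```

play_rows([
  [[0, 0.12, -0.16, 0, 0, 0], [0, 0.35, -0.49, 0, 0, 0], [0, 0.9, -1.2, 0, 0, 0], [0, 1.8, -2.4, 0, 0, 0], [0, 2.9, -4, 0, 0, 0]],
])

```text
time: 18.85
tool_pos: [577.6, 16.8, 271.9]
tcp_rot: [144.0, -0.0, 169.3]
ft_force: [1.0, -0.6, -3.0]
finger_gap: 10.6
grip_force: 98.4
```

play_rows([
  [[0, 0.8, 0, 0, 0, 0], [0, 2, 0, 0, 0, 0], [0, 3.4, 0, 0, 0, 0], [0, 4.6, 0, 0, 0, 0], [0, 5, 0, 0, 0, 0]],
])

```text
time: 19.35
tool_pos: [585.5, 58.0, 301.1]
tcp_rot: [144.0, 0.1, 169.4]
ft_force: [0.3, 0.5, -1.7]
finger_gap: 10.4
grip_force: 98.4
```

play_rows([
  [[0, 0, 0, 3, 0, 0], [0, 0, 0, 8, 0, 0], [0, 0, 0, 14, 0, 0], [0, 0, 0, 20, 0, 0], [0, 0, 0, 26, 0, 0]],
])

```text
time: 19.85
tool_pos: [585.5, 56.5, 300.7]
tcp_rot: [170.2, 0.1, 169.3]
ft_force: [1.0, 0.0, -3.0]
finger_gap: 10.6
grip_force: 98.3
```

play_rows([
  [[0, 0, 0, 5, 0, 0], [0, 0, 0, 8, 0, 0], [0, 0, 0, 10, 0, 0], [0, 0, 0, 10, 0, 0], [0, 0, 0, 10, 0, 0]],
])

```text
time: 20.35
tool_pos: [585.1, 57.0, 299.6]
tcp_rot: [179.9, -0.1, 169.4]
ft_force: [-0.8, -0.9, -2.1]
finger_gap: 10.6
grip_force: 98.3
```

```bash
python3 f.py;python3 o.py; python3 o2.py|sed -n '/now/,$p'; python3 - <<'E'
from h import *
np.set_printoptions(precision=0,suppress=True)
from bench import optics
w=optics.snapshot("top"); import cv2
h=cv2.cvtColor(w["pixels"],cv2.COLOR_RGB2HSV)[145:235:2,320:415].astype(int)
for i,r in enumerate(h): print(145+2*i,''.join('O' if a<25 and b>100 and c>30 else ('#' if c>200 else '+' if c>130 else '.' if c>90 else ' ') for a,b,c in r))
E
python3 plan.py 589.4 250.3 165 180 0 108.3
```

```text
[585.1  57.  299.6] [-0.8 -0.9 -2.1] [ 0.1  -0.02  0.02]
top [([361.0, 171.0], 67), ([368.0, 184.0], 108), ([358.0, 203.0], 222)]
side [([330.0, 139.0], 40), ([311.0, 169.0], 71), ([325.0, 173.0], 68)]
now
wrist [585.  12.] [ 556    0   72   33 1351] tray xyz [256. 136.  17.]
wrist [200. 109.] [188  92  27  36 788] tray xyz [-2. 74. 17.]
wrist [ 30. 219.] [  6 205  35  37 309] tray xyz [-150.   -9.   17.]
wrist [  2. 242.] [  0 229   7  26 129] tray xyz [-180.  -30.   17.]
wrist [615. 388.] [585 376  55  24 877] tray xyz [ 374. -189.   17.]
145 ###+####++++..        ..     ............... ........................ ..... . .................
147 ###+++++++++++##++++.....    .+####+++.... .. .......... .....   .  ..... ........ .. ..... ...
149 ###+######++++++++++++++##++++#++++++++#####+++++... ......... ................. . . .. . .....
151 ###+################++++++++++++++####++++++++++######+++++................ . .................
153 ###+#########################+++++++++++++++++++++++++++++######+++++...... ........... .......
155 ###+####################################+++++++++
[... 3314 characters left out ...]
+++++++++++.++#+...... .........
223 .............. ............. ............++++++++++++++++++########+++++++.+#+.................
225  ............. ........... ... ...................+++++++++++++++++++########..................
227 ... ... ............... .. ...  ............................+++++++++++++++++..................
229 .. .... . . .................. ......................................+++++.....................
231 ... ............  ...... ................................................. ....................
233 ............. ................................................................................ 
[ 3.210e+00  1.918e+01  1.351e+01  2.000e-02 -3.000e-02  6.096e+01]
```

All four stoppers lie in the tub and the tub hasn't moved. Returning to the mat.

play_rows([
  [[0, 0, 0, 0, 0, 3], [0, 0, 0, 0, 0, 9], [0, 0, 0, 0, 0, 16], [0, 0, 0, 0, 0, 23], [0, 0, 0, 0, 0, 30]],
])

```text
time: 21.05
tool_pos: [585.3, 55.8, 300.2]
tcp_rot: [180.0, -0.0, 139.0]
ft_force: [-0.6, 0.7, -2.7]
finger_gap: 10.6
grip_force: 98.3
```

play_rows([
  [[0, 0, 0, 0, 0, 7], [0, 0, 0, 0, 0, 14], [0, 0, 0, 0, 0, 21], [0, 0, 0, 0, 0, 27], [0, 0, 0, 0, 0, 31]],
])

```text
time: 21.55
tool_pos: [585.4, 55.8, 300.2]
tcp_rot: [180.0, -0.0, 108.0]
ft_force: [0.2, 0.0, -2.4]
finger_gap: 10.7
grip_force: 98.3
```

```bash
python3 plan.py 589.4 250.3 90 180 0 108.3
```

```text
[ 1.836e+01  6.390e+00  2.103e+01  2.000e-02 -1.000e-02 -2.700e-01]
```

play_rows([
  [[1.5, 0.5, 0.5, 0, 0, 0], [4.5, 1.6, 2, 0, 0, 0], [7.5, 2.6, 4, 0, 0, 0], [10.5, 3.7, 6, 0, 0, 0], [13.5, 4.7, 8, 0, 0, 0]],
])

```text
time: 22.05
tool_pos: [587.3, 201.1, 219.1]
tcp_rot: [180.0, -0.0, 108.4]
ft_force: [1.5, -0.2, -1.5]
finger_gap: 10.3
grip_force: 98.3
```

play_rows([
  [[2.5, 0.9, 2, 0, 0, 0], [4, 1.4, 4, 0, 0, 0], [4.8, 1.7, 6.5, 0, 0, 0], [4.9, 1.7, 9, 0, 0, 0], [4.9, 1.7, 11, 0, 0, 0]],
])

```text
time: 22.55
tool_pos: [587.1, 252.2, 107.9]
tcp_rot: [-179.9, -0.0, 108.5]
ft_force: [0.0, 0.1, -2.6]
finger_gap: 10.9
grip_force: 98.3
```

play_rows([
  [[0, 0, 1, 0, 0, 0], [0, 0, 1.8, 0, 0, 0], [0, 0, 2, 0, 0, 0], [0, 0, 2, 0, 0, 0], [0, 0, 2, 0, 0, 0]],
])

```text
time: 23.05
tool_pos: [589.1, 251.5, 91.5]
tcp_rot: [179.9, -0.0, 108.3]
ft_force: [0.3, 0.9, -2.6]
finger_gap: 10.6
grip_force: 98.3
```

```bash
python3 f.py; python3 plan.py 589.4 250.3 64 180 0 108.3
```

```text
[589.1 251.5  91.5] [ 0.3  0.9 -2.6] [ 0.06 -0.09  0.02]
[-0.12 -0.01  2.75  0.12 -0.    0.02]
```

play_rows([
  [[0, 0, 0.8, 0, 0, 0], [0, 0, 1.6, 0, 0, 0], [0, 0, 2.3, 0, 0, 0], [0, 0, 2.6, 0, 0, 0], [0, 0, 2.6, 0, 0, 0]],
])

```text
time: 23.55
tool_pos: [587.6, 251.0, 63.0]
tcp_rot: [-179.9, -0.0, 108.3]
ft_force: [-0.3, -0.7, -2.1]
finger_gap: 10.6
grip_force: 98.3
```

play_rows([
  [[0, 0, 0.1, 0, 0, 0], [0, 0, 0.2, 0, 0, 0], [0, 0, 0.2, 0, 0, 0]],
])

```text
time: 23.85
tool_pos: [588.4, 251.2, 62.2]
tcp_rot: [180.0, 0.0, 108.3]
ft_force: [0.6, -0.3, -2.2]
finger_gap: 10.3
grip_force: 98.3
```

play_rows([
  [[0, 0, 0.05, 0, 0, 0], [0, 0, 0.1, 0, 0, 0], [0, 0, 0.1, 0, 0, 0]],
])

```text
time: 24.15
tool_pos: [588.9, 251.5, 62.1]
tcp_rot: [179.9, -0.0, 108.3]
ft_force: [-1.8, -0.6, 3.5]
finger_gap: 11.0
grip_force: 99.1
```

```bash
python3 f.py
```

```text
[588.9 251.5  62.1] [-1.8 -0.6  3.5] [ 0.04  0.1  -0.02]
```

Contact with the mat at the original height. Release and withdraw.

play_rows([
  [[0, 0, 0, 0, 0, 0], [0, 0, 0, 0, 0, 0], [0, 0, 0, 0, 0, 0], [0, 0, 0, 0, 0, 0], [0, 0, 0, 0, 0, 0]],
], jaw=0.6)

```text
time: 24.65
tool_pos: [588.1, 251.2, 60.9]
tcp_rot: [-180.0, 0.0, 108.3]
ft_force: [-0.3, -0.8, -0.8]
finger_gap: 51.6
grip_force: 0.0
```

play_rows([
  [[0, 0, -0.5, 0, 0, 0], [0, 0, -2, 0, 0, 0], [0, 0, -5, 0, 0, 0], [0, 0, -9, 0, 0, 0], [0, 0, -13, 0, 0, 0]],
])

```text
time: 25.15
tool_pos: [588.0, 251.1, 193.6]
tcp_rot: [180.0, -0.0, 108.3]
ft_force: [0.3, 0.8, 0.7]
finger_gap: 51.0
grip_force: 0.0
```

play_rows([
  [[0, 0, -3, 0, 0, 0], [0, 0, -6, 0, 0, 0], [0, 0, -6, 0, 0, 0], [0, 0, -6, 0, 0, 0], [0, 0, -6, 0, 0, 0]],
])

```text
time: 25.65
tool_pos: [587.7, 251.1, 250.4]
tcp_rot: [-179.9, 0.0, 108.3]
ft_force: [-0.5, -0.1, -0.3]
finger_gap: 51.5
grip_force: 0.0
```

```bash
python3 f.py;python3 o.py; python3 - <<'E'
from h import *
import cv2
from bench import optics,sensors
s=sensors.sense();w=optics.snapshot("wrist");sd=optics.snapshot("side")
np.set_printoptions(precision=0,suppress=True)
c=wcam(s,w)
g=cv2.cvtColor(w["pixels"],cv2.COLOR_RGB2HSV)[90:250:5,170:370:3].astype(int)
q=[509.8,224,.323]
print(proj(c,place(q,[[90,40,104],[90,-40,104],[76,40,104],[76,-40,104],[-90,65,34],[-90,-65,34],[90,65,34],[90,-65,34]])).T)
for i,r in enumerate(g): print(90+5*i,''.join('#' if v>200 else '+' if v>130 else '.' if v>70 else 'B' if v<25 else ' ' for _,_,v in r))
# tub shift check, side & top images vs start
for n in("side","top"):
    a=D[n]["pixels"]; b=(sd if n=="side" else optics.snapshot("top"))["pixels"]
    sl=np.s_[130:160,270:305] if n=="side" else np.s_[145:232,375:415]
    A,B=[np.float32(cv2.cvtColor(x[sl],cv2.COLOR_RGB2GRAY)) for x in(a,b)]
    print(n,np.round(cv2.phaseCorrelate(A,B),2) if False else cv2.phaseCorrelate(A,B))
E
```

```text
[587.7 251.1 250.4] [-0.5 -0.1 -0.3] [-0.01  0.    0.01]
top [([359.0, 169.0], 108), ([368.0, 184.0], 108), ([358.0, 203.0], 223)]
side [([330.0, 139.0], 40), ([311.0, 169.0], 70), ([325.0, 173.0], 68)]
[[329. 329. 316. 317. 189. 201. 328. 328.]
 [144. 213. 144. 213. 119. 213. 118. 213.]]
90          ..........................................................
95                                                  . . ............  
100                                                                 .  
105     ..........................................................     
110     ..........................................................     
115      .........................................................     
120      ..+++++++++++++++++++++++++++++++++++++++++++++++........     
125      .....++++++++++++++++++++++++++++++++++++++++++++........     
130      .....++++++++++++++++++++++++++++++++++++++++++++........     
135       .....+++++++++++++++++++++++++++++++++++++++++++........     
140       .....+++++++++++++++++++++++++++++++++++++++.. +........     
145       .....+++++
[... 932 characters left out ...]
.+++++++++++++++++++++++++++++++++++++   B++++++++.....
215 ..........+++++++++++++++++++++++++++++++++++++++++++#+++++++#.....
220 ..........#++++++++++++++++++++++++++++++++++++++++++++++++++#.....
225 ...........++++++++++++++++++++++++++++++++++++++++++++++++++#.....
230 ...........++++++++++++++++++++++++++++++++++++++++++++++++++#.....
235 ...........++++++++++++++++++++++++++++++###########+++++++........
240 ...................................................................
245 .................................  ................................
side ((0.11044028051671262, -0.05373920523551057), 1.004789431448336)
top ((-0.01975935079811464, 0.016752057603703463), 0.9650094803174337)
```

The empty tray lies flat on its mat, the tub hasn't moved, all the stoppers are in it, and the arm is clear.

```bash
python3 -c "
from bench import job
print(job.hand_in())"
```

```text
the job is handed in; nothing more can be done
None
```

The job is done and handed in: all four stoppers slid into the tub, the tub did not measurably move, and the empty tray is back flat on its mat and released, after about 26 s.

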